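Reload the bag-clip press

TASK

Reload the clip press on the counter: lay the long clip strip (not the short one) upright in its open channel, between the grey head and the brass spring follower. Then push the drawn-out rail fully home by its black end tab, so that the follower presses the strip up against the head, and let go.

Things in the scene. Friction and masses are not known exactly. Their poses are not given: they have to be found in the camera images.
- long_strip: Long stick of joined aluminium bag clips, loose on the counter: a ribbed bar 110 mm long (y axis), 24 wide (x), 36 high (z), 0.08 kg; either end may go first. Origin: centre of its underside. A short strip of the same clips, 60 mm long, lies elsewhere on the counter; the two may have swapped places.
- clipper: Clip press, fixed: low steel base 70 mm wide (x). Origin on the counter under the channel; +y runs along the channel to the head, z up. Open-topped channel at x = 0: floor at z 20 mm, 34 mm between walls that flare to 50 mm at their top, z 33. It ends at y = +100 at the inner face of the grey head (60 wide, to y = +146, top z 76). The rail with the brass follower slides in at the -y end.
- rail (a joint): How far the rail is drawn out towards the press's -y, m: 0 = home (hard stop), at the start 0.065-0.085. Its black upright end tab (44 mm wide in x, 14 thick, z 28 to 78 mm) is centred at x = 0, y = -0.125 - joint in the press frame; push its outer face (y = -0.132 - joint) towards +y. Friction of 7 N holds it where left; pushing it home takes up to 12 N.
- follower (a joint): How far the brass follower (26 mm wide, top at z 50) is pressed back on the rail against its spring, m: 0 = free, limit 0.030. Its front face is at y = 0.005 - rail - follower in the press frame. Spring: 2 N when free, 3.8 N at 0.015. Rail home with the long strip loaded: about 0.015; with none or the short one: 0.

How it is judged:
By the outcome, as a careful person would: the job done as asked, in the order asked, and still so for the second after the job is handed in, with the robot touching nothing.
It also fails if it takes over 45 s, if anything falls off the work surface, if the arm or the gripper's body presses on something with over 40 N, if the wrist force passes 120 N, or if a joint passes its speed limit or range.

ROBOT

A 7-joint arm with a two-finger parallel gripper is mounted at the origin on a cart in front of the work surface, level with it; the furniture and walls round the work are solid. World frame = base frame: x ahead of the robot, y to its left, z up, the work surface at z = 0. Lengths are in mm, angles in rad, forces in N, time in s.
With the tool pointing down it reaches from about 400 to 875 mm from the base axis. Payload 19.3 kg.
Tool frame: the origin (TCP) lies at the very end of the fingers, on their centre line; the grasp point (between the pads) lies 19 mm behind it (grip_point_offset is the z of the grasp point in the tool frame, in mm); z points along the fingers, y is the line along which they close (so a half turn about z gives the same grasp; the last joint's range is limited). The gripper opens to 85 mm and grips with 20 to 120 N. Pads are 22 mm wide; open, the fingers measure 114 mm over their backs; the gripper's body (76 mm by 85 mm) begins 54 mm behind the grasp point. The pads swing forward as they close: fully open they stand 13 mm farther back than shut.
Start: joints at [1.048, 0.521, -0.036, 1.599, 0.021, 1.021, -0.113], TCP at [273.4, -562.02, 231.291] pointing down, gripper open.
Joint ranges: [-2.91, 2.91], [-0.3, 2.13], [-1.5, 1.42], [0.17, 2.43], [-1.26, 4.41], [0.16, 1.93], [-2.52, 2.52]. Speed limits (rad/s): [1.89, 1.89, 2.39, 2.39, 3.01, 3.01, 3.01].

INTERFACE

Orientations are given as a 3x3 rotation matrix whose columns are the frame's x, y, z axes.
In Python, from workcell import movep, movel, goto_joints, open_gripper, clamp, wait, inverse_kinematics, read_state, camera, PlanningError, finish_job, grip_point_offset gives the robot as it stands. Calls block until the motion is done:
- movep(position, orientation): joint-space move of the TCP to a pose.
- movel(position, frame=None, max_speed=150, guard=None): straight line of the TCP; frame=None keeps the orientation; max_speed is the mean speed in mm/s. With guard (N) it stops when the force on the tool has changed by that much, and returns True; else False.
- goto_joints(angles): joint-space move.
- open_gripper() and clamp(): open the fingers fully, or close them until they stop; the grip force is fixed at half the most.
- wait(seconds).
- inverse_kinematics(position, orientation): joint angles nearest the present ones, or None.
- read_state(): the state.
- camera(name): name is "scene" or "top" or "wrist"; returns a dict with "image" (420x560x3 uint8, blue, green, red), "range_z" (420x560 float32, mm along the optical axis (not along the pixel's ray), 0 where there is no reading), "fx", "fy", "cx", "cy" (pixels), "cam_to_world" (4x4, takes a point from camera to world coordinates). Camera axes: x right, y up, looking along -z (the intrinsics and any distortion apply to the point x, -y, -z); pixel columns grow to the right and rows downward; lengths in mm; the calibration is good to about 2 mm. A picture is of the moment at which its call begins.
A pose or a line that the arm cannot do raises PlanningError and nothing moves.
- finish_job(): hands the job in; it is judged then, once.
The state is a dict: "time": time; "qpos": joint angles; "qvel": joint speeds; "joint_efforts": joint torques, N m; "eef_pos": TCP position; "tool_rot": TCP orientation; "ft_force": force on the tool from outside, world axes, zero at the start; "torque": the same for the moment, N m; "finger_gap": finger opening in mm; "gripper_force": force on a finger pad.
Only numpy, scipy, OpenCV 4.12 (cv2) and the standard library are available. Lean on these libraries where they do the work, as an engineer would, in place of code of your own. Each camera call takes 0.05 s, during which the arm holds its last target. There are 200 camera calls.

## Working session

There is one attempt and no reset: what is moved stays moved. The work goes in short steps, each a Python script; the robot and the scene stay as the last script left them, time stands still between calls to the robot, and variables do not carry over. Pictures are saved under pics/ and viewed, at most 10 in all, crops included, and the job is handed in when it is done.

```bash
mkdir -p pics; ls; python3 - <<'E'
from workcell import *
import cv2,numpy as np,pickle
d={}
for n in("top","scene"):
    c=camera(n);d[n]=c;cv2.imwrite(f"pics/{n}0.png",c["image"])
    print(n,c["fx"],c["fy"],c["cx"],c["cy"],c.keys(),np.round(c["cam_to_world"],3).tolist(),(c["range_z"]>0).mean())
pickle.dump(d,open("d0.pkl","wb"))
s=read_state();print(s["time"],s["tool_rot"],grip_point_offset)
E
```

```text
pics
top 530.4750741100012 530.4750741100012 277.05680075894435 212.90560671852805 dict_keys(['image', 'range_z', 'fx', 'fy', 'cx', 'cy', 'cam_to_world']) [[0.023, 0.992, -0.126, 486.814], [-1.0, 0.024, 0.007, 145.689], [0.01, 0.126, 0.992, 957.298], [0.0, 0.0, 0.0, 1.0]] 0.9960969387755102
scene 508.7091432795967 508.7091432795967 272.1144169507205 202.30384453857073 dict_keys(['image', 'range_z', 'fx', 'fy', 'cx', 'cy', 'cam_to_world']) [[-0.638, 0.489, -0.595, 23.798], [-0.77, -0.39, 0.504, 645.863], [0.014, 0.78, 0.626, 655.45], [0.0, 0.0, 0.0, 1.0]] 0.9960969387755102
0.1 [[ 8.99248487e-01  4.37437892e-01 -4.99029506e-04]
 [ 4.37438170e-01 -8.99248088e-01  8.50724685e-04]
 [-7.66121166e-05 -9.83307440e-04 -9.99999514e-01]] -18.700000000000003
```

View pics/top0.png

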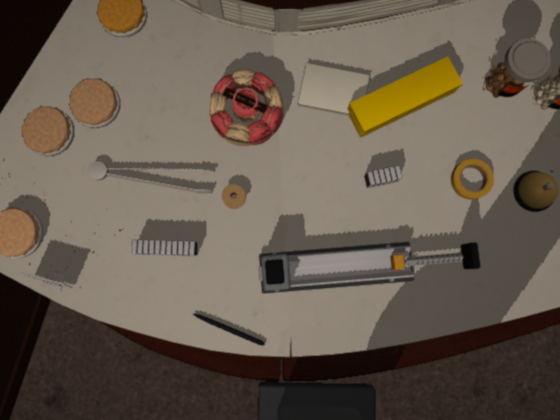

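View pics/scene0.png

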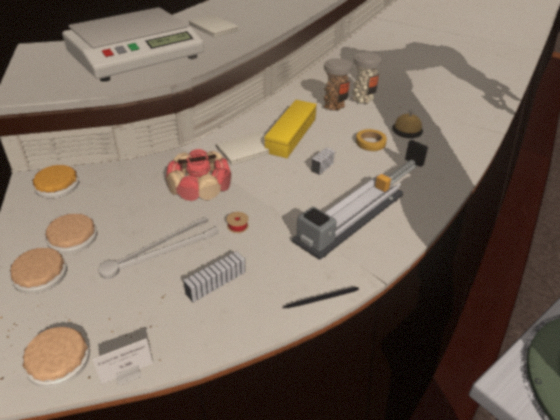

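Top view: the long strip is at about (165,248) and the short one at (384,177). The press runs from the head at (275,271) to the follower at (398,262) and the black tab at (470,256). Both strips stand upright. Scene view: the long strip is at (215,276), the head at (317,228) and the tab at (416,152).

```bash
cat > h.py <<'E'
import numpy as np,cv2
def cloud(c):
    v,u=np.mgrid[0:420,0:560];z=c["range_z"].astype(float)
    p=np.stack([(u-c["cx"])/c["fx"]*z,-(v-c["cy"])/c["fy"]*z,-z,np.ones_like(z)],-1)
    return (p@np.array(c["cam_to_world"]).T)[...,:3]
def ray(c,u,v,z):
    M=np.array(c["cam_to_world"]);d=M[:3,:3]@[(u-c["cx"])/c["fx"],-(v-c["cy"])/c["fy"],-1]
    o=M[:3,3];return o+d*(z-o[2])/d[2]
def rect(P):
    (x,y),(a,b),t=cv2.minAreaRect(P[:,:2].astype(np.float32))
    if a<b:a,b,t=b,a,t+90
    return np.round([x,y,a,b,t],1)
E
python3 - <<'E'
import pickle;from h import *
d=pickle.load(open("d0.pkl","rb"))
def box(n,u0,v0,u1,v1):
    P=cloud(d[n])[v0:v1,u0:u1].reshape(-1,3);I=d[n]["image"][v0:v1,u0:u1].reshape(-1,3).astype(int);return P,I
for nm,bx in dict(long=("top",120,230,210,268),longS=("scene",175,245,255,305),short=("top",355,160,410,192),shortS=("scene",305,143,340,178)).items():
    P,I=box(*bx);m=P[:,2]>15;zt=np.percentile(P[m,2],[5,50,90,98]);t=P[m];t=t[t[:,2]>zt[2]-8]
    print(nm,m.sum(),zt.round(1),rect(t),"counter",np.median(P[P[:,2]<8,2]).round(1))
P,I=box("top",250,235,490,300)
m=P[:,2]>6;print("base",rect(P[m&(P[:,2]<45)]))
h=P[(P[:,2]>65)];k=h[:,1].mean()
for s,a in(("head",h[h[:,1]>50]),("tab",h[h[:,1]<-50])):
    if len(a):print(s,len(a),rect(a),np.percentile(a[:,2],[5,50,95]).round(1))
hsv=cv2.cvtColor(d["top"]["image"],cv2.COLOR_BGR2HSV)[235:300,250:490].reshape(-1,3)
f=P[(hsv[:,1]>130)&(hsv[:,0]>5)&(hsv[:,0]<30)&(hsv[:,2]>90)];print("foll",len(f),rect(f),np.percentile(f[:,2],[5,50,95]))
P,I=box("scene",280,130,435,260);b=P[P[:,2]>60];print("scene tall");
for s,a in(("head",b[b[:,1]>20]),("tab",b[b[:,1]<-50])):
    print(s,len(a),rect(a),np.percentile(a[:,2],[5,50,95]).round(1)) if len(a) else 0
T=cloud(d["top"]);print("row profile");
for u in (300,330,360,385): print(u,[(int(x),int(z)) for x,_,z in T[236:298:2,u]])
I=d["top"]["image"][225:305,240:500];cv2.imwrite("pics/c1.png",cv2.resize(I,None,fx=3,fy=3,interpolation=2))
E
```

```text
long 926 [30.7 36.1 38.7 41.3] [528.7 266.  251.6  40.4  79.9] counter 0.6
longS 1185 [17.4 34.2 36.5 37.8] [310.7 498.7 637.3  99.1 144. ] counter -0.3
short 520 [21.1 36.2 38.8 40.5] [600.9  43.4 303.   45.8 129.5] counter 0.9
shortS 327 [17.2 33.6 36.4 38.1] [366.9 294.6 981.   46.3 131.6] counter -0.1
base [514.9 -15.4 368.1 104.4  92.8]
head 1008 [502.2 139.3  59.2  45.8   6.7] [ 67.1  72.5 957.3]
tab 272 [ 537.1 -190.6   43.9   14.6    7. ] [67.1 77.7 80.7]
foll 167 [512.1  33.3 228.9  25.6  96.3] [43.02757507 50.19192426 53.15031661]
scene tall
head 749 [260.4 368.9 725.3  68.  135.9] [ 61.9  70.8 655.4]
tab 198 [ 532.3 -189.4   44.2   16.8   10.4] [61.  71.7 78.7]
row profile
300 [(567, 0), (563, 1), (560, 0), (556, 1), (553, 0), (549, -1), (545, 3), (541, 12), (537, 17), (533, 32), (529, 33), (526, 32), (523, 27), (519, 22), (516, 18), (512, 23), (509, 19), (506, 23), (502, 21), (499, 20), (495, 23), (492, 22), (488, 31), (485, 33), (481, 35), (478, 14), (474, 19), (470, 0), (467, 3), (463, 3), (460, -2)]
330 [(568, 2), (565, 3), (561, 0), (557, 3), (554, 0), (550, 0), (546,
[... 237 characters left out ...]
468, 3), (465, 0), (461, 2)]
360 [(570, 1), (566, 3), (562, 3), (559, 1), (555, 2), (551, 16), (547, 16), (542, 34), (539, 30), (536, 29), (533, 19), (529, 23), (525, 22), (522, 20), (519, 19), (515, 21), (511, 22), (508, 21), (505, 19), (501, 23), (497, 31), (494, 33), (491, 31), (487, 19), (484, 16), (480, 0), (477, 3), (473, 0), (469, 1), (466, 2), (462, -2)]
385 [(571, 0), (567, 1), (564, 0), (560, 0), (555, 14), (552, 16), (547, 35), (543, 32), (540, 28), (537, 20), (534, 22), (530, 18), (527, 21), (523, 21), (520, 19), (516, 19), (513, 21), (509, 18), (505, 29), (502, 28), (498, 35), (495, 31), (492, 18), (488, 15), (485, 0), (481, 1), (477, -3), (474, 0), (470, 0), (467, 1), (463, 0)]
```

View pics/c1.png

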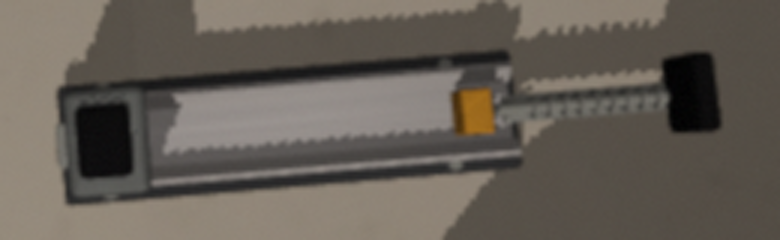

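The crop shows the press channel clear: head on the left, brass follower at crop (473,110), tab at (690,92). I'll redo the fits with the zero-range pixels dropped and take a wrist view over the strip.

```bash
cat > est.py <<'E'
import pickle;from h import *
d=pickle.load(open("d0.pkl","rb"))
def box(n,u0,v0,u1,v1,lo,hi):
    P=cloud(d[n])[v0:v1,u0:u1].reshape(-1,3);ok=d[n]["range_z"][v0:v1,u0:u1].ravel()>0
    return P[ok&(P[:,2]>lo)&(P[:,2]<hi)]
if __name__=="__main__":
    for nm,b in dict(longT=("top",120,230,210,268,30,45),longS=("scene",175,245,255,305,30,45),shortT=("top",355,160,410,192,30,45),headT=("top",250,235,310,300,70,85),headS=("scene",280,190,350,260,70,85),
      tabT=("top",455,235,490,280,70,85),tabS=("scene",400,135,435,175,70,85),baseT=("top",250,235,420,300,8,40)).items():
        P=box(*b);print(nm,len(P),rect(P),np.median(P[:,2]).round(1))
E
python3 est.py
python3 - <<'E'
from workcell import *;import cv2,numpy as np,pickle
def R(a): # tool x along heading a, z down
    c,s=np.cos(a),np.sin(a);return np.array([[c,s,0],[s,-c,0],[0,0,-1.]])
for a in(85,90,96,-85,-90,-84):
  for p in([530,267,200],[516,60,200],[541,-240,60]):
    q=inverse_kinematics(p,R(np.radians(a)));print(a,p,None if q is None else np.round(q,2))
E
```

```text
longT 866 [540.8 335.6 109.8  24.   89.8] 36.2
longS 801 [536.4 334.3 110.4  26.7  90.3] 35.1
shortT 457 [677.5 -50.2  60.   24.  102.9] 36.5
headT 677 [502.2 139.6  58.   42.7   6.4] 74.9
headS 321 [496.8 139.3  53.4  40.2   7.2] 75.0
tabT 246 [ 536.9 -190.8   43.5   14.3    7. ] 78.1
tabS 113 [ 532.3 -189.4   44.2   16.8   10.4] 76.0
baseT 4933 [514.1  27.6 282.4  70.   96. ] 21.4
85 [530, 267, 200] [ 0.05  0.67 -0.94  1.69  0.59  1.1  -1.15]
85 [516, 60, 200] [ 0.21  0.44 -0.57  1.89  0.3   0.9  -0.6 ]
85 [541, -240, 60] [ 0.5   0.71 -0.27  1.8   0.28  0.67 -0.01]
90 [530, 267, 200] [ 0.06  0.67 -0.95  1.69  0.6   1.1  -1.07]
90 [516, 60, 200] [ 0.22  0.45 -0.59  1.89  0.31  0.9  -0.52]
90 [541, -240, 60] [ 0.51  0.71 -0.28  1.8   0.29  0.68  0.06]
96 [530, 267, 200] [ 0.06  0.67 -0.96  1.68  0.61  1.11 -0.97]
96 [516, 60, 200] [ 0.23  0.45 -0.61  1.89  0.32  0.9  -0.43]
96 [541, -240, 60] [ 0.53  0.71 -0.3   1.8   0.31  0.68  0.15]
-85 [530, 267, 200] [ 0.2   0.84 -1.28  1.68  0.84  1.28  1.98]
-85 [516, 60, 200] [-1.    0.76  1.23  1.94 -0.83  1.07 -2.46]
-85 [541, -240, 60] [ 0.09  0.73  0.34  1.82 -0.37  0.65 -2.41]
-90 [530, 267, 200] [ 0.2   0.84 -1.28  1.68  0.84  1.28  1.89]
-90 [516, 60, 200] [-1.01  0.78  1.26  1.94 -0.86  1.09 -2.52]
-90 [541, -240, 60] [ 0.07  0.73  0.36  1.83 -0.4   0.65 -2.48]
-84 [530, 267, 200] [ 0.2   0.84 -1.28  1.68  0.84  1.28  2.  ]
-84 [516, 60, 200] [-1.    0.76  1.23  1.94 -0.83  1.07 -2.44]
-84 [541, -240, 60] [ 0.09  0.73  0.33  1.82 -0.37  0.65 -2.39]
```

```bash
cat >> h.py <<'E'
def R(deg):
    a=np.radians(deg);c,s=np.cos(a),np.sin(a);return np.array([[c,s,0],[s,-c,0],[0,0,-1.]])
E
python3 - <<'E'
from workcell import *;from h import *;import pickle
d={}
for n,p,a in(("wp",[514,30,330],96),("ws",[539,335,230],90)):
    movep(p,R(a));c=camera("wrist");d[n]=c;cv2.imwrite(f"pics/{n}.png",c["image"])
    print(n,np.round(c["cam_to_world"],3).tolist(),c["fx"],(c["range_z"]>0).mean(),read_state()["eef_pos"],read_state()["time"])
pickle.dump(d,open("d1.pkl","wb"))
cv2.imwrite("pics/w01.png",cv2.resize(np.hstack([d["wp"]["image"],d["ws"]["image"]]),(800,300)))
E
```

```text
wp [[0.995, -0.097, -0.033, 504.882], [0.103, 0.941, 0.323, 111.508], [-0.001, -0.324, 0.946, 472.197], [0.0, 0.0, 0.0, 1.0]] 338.6475249394683 0.9959481292517007 [514.0895006   29.11792547 329.78300199] 2.4583
ws [[1.0, 0.002, 0.0, 539.118], [-0.001, 0.946, 0.325, 416.608], [0.0, -0.325, 0.946, 372.755], [0.0, 0.0, 0.0, 1.0]] 338.6475249394683 0.9959736394557823 [539.95789091 333.44434789 230.51715413] 3.7333
```

View pics/w01.png

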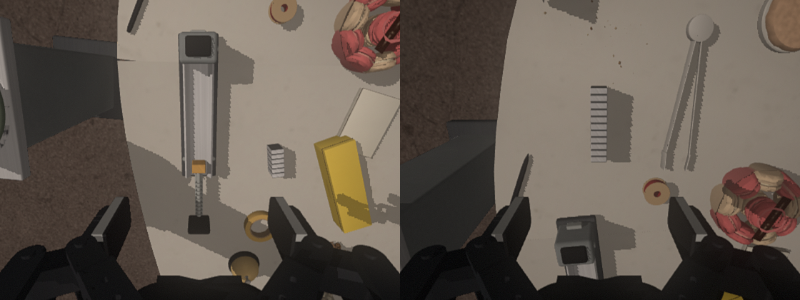

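The wrist views show the press upright with its head at pixel (277,63), follower at (277,235) and tab at (278,314). The strip is at (277,175) in its own view. Next I'll fit these.

```bash
python3 - <<'E'
import pickle;from h import *
d=pickle.load(open("d1.pkl","rb"))
def box(n,u0,v0,u1,v1,lo,hi):
    P=cloud(d[n])[v0:v1,u0:u1].reshape(-1,3);ok=d[n]["range_z"][v0:v1,u0:u1].ravel()>0
    return P[ok&(P[:,2]>lo)&(P[:,2]<hi)]
for nm,b in dict(strip=("ws",255,105,310,235,31,45),counter=("ws",330,100,370,235,-10,10),headW=("wp",240,35,315,92,69,85),headWs=("ws",205,290,295,380,69,85),
  tabW=("wp",255,290,305,335,71,90),base=("wp",240,35,315,255,8,40),floor=("wp",268,110,286,200,5,60)).items():
    P=box(*b);print(nm,len(P),rect(P) if len(P) else 0,np.median(P[:,2]).round(1))
yp=np.array([-np.sin(np.radians(6)),np.cos(np.radians(6))]);xp=np.array([yp[1],-yp[0]])
W=box("wp",240,85,315,240,28,40)
for lo in(0,30,60,90):
    w=W[(W[:,1]>lo)&(W[:,1]<lo+20)][:,:2];s=w@xp;m=np.median(s);L=s[s<m] ;c=(s.min()+s.max())/2
    a=s[s<c];b=s[s>=c];print(lo,len(s),"in",a.max().round(1),b.min().round(1),"out",s.min().round(1),s.max().round(1),"mid",((a.mean()+b.mean())/2).round(2))
for p in([502.2,139.6],[514.1,27.6],[536.9,-190.8]):print("top s",np.dot(p,xp).round(1),"y",np.dot(p,yp).round(1))
hsv=cv2.cvtColor(d["wp"]["image"],cv2.COLOR_BGR2HSV)
C=cloud(d["wp"]);m=(hsv[...,1]>130)&(hsv[...,0]>5)&(hsv[...,0]<30)&(C[...,2]>45)&(C[...,2]<55);m[:200]=0;m[250:]=0;m[:,:255]=0;m[:,300:]=0
f=C[m];print("foll",rect(f))
E
```

```text
strip 2427 [538.3 335.2 109.2  24.   89.8] 35.4
counter 5353 [619.3 333.  154.9  45.4  92.7] -0.3
headW 1625 [499.3 139.1  55.4  41.6   5.8] 74.5
headWs 1313 [500.1 141.1  55.7  42.1   6.4] 74.7
tabW 301 [ 534.8 -189.6   42.1   12.2    5.6] 77.2
base 7948 [511.4  28.8 278.8  70.1  96. ] 20.2
floor 1611 [509.7  30.8 120.1  23.8  96.1] 19.7
0 182 in 493.6 528.4 out 484.6 537.8 mid 511.54
30 210 in 494.2 530.7 out 485.1 538.7 mid 511.82
60 213 in 493.5 529.2 out 484.5 538.1 mid 511.53
90 221 in 493.9 530.0 out 485.2 538.7 mid 511.66
top s 514.0 y 86.3
top s 514.2 y -26.3
top s 514.0 y -245.9
foll [521.9 -70.5  23.2  18.    5.2]
```

```bash
cat >> h.py <<'E'
_t=np.radians(6);yp=np.array([-np.sin(_t),np.cos(_t)]);xp=np.array([yp[1],-yp[0]])
def W(x,y,z): return list(xp*(511.7+x)+yp*(y-36.8))+[z]
E
python3 - <<'E'
from workcell import *;from h import *
movep([538.3,335.3,70],R(89.8))
print(movel([538.3,335.3,15.5],R(89.8),max_speed=80,guard=15))
print(read_state()["eef_pos"]);clamp();s=read_state();print(s["finger_gap"],s["gripper_force"],s["ft_force"],s["eef_pos"])
movel([538.3,335.3,160],max_speed=120)
movep(W(0,28,160),R(96));wait(.3)
c=camera("wrist");cv2.imwrite("pics/held.png",c["image"]);s=read_state();print(s["finger_gap"],s["gripper_force"],s["eef_pos"],W(0,28,160),s["ft_force"],s["time"])
import pickle;pickle.dump((c,s),open("d2.pkl","wb"))
E
```

```text
False
[538.41099338 335.5054316   15.75369336]
22.924890328432042 59.45920765399933 [ 0.03362706 -1.15545387  5.3453528 ] [538.48481026 335.39584414  15.84243632]
22.8349337417798 58.74151825904846 [509.8698258  45.2982752 159.9487238] [np.float64(509.8167043367008), np.float64(44.73542197481748), 160] [ 0.57732116 -0.21894853 -0.65923239] 8.6667
```

View pics/held.png

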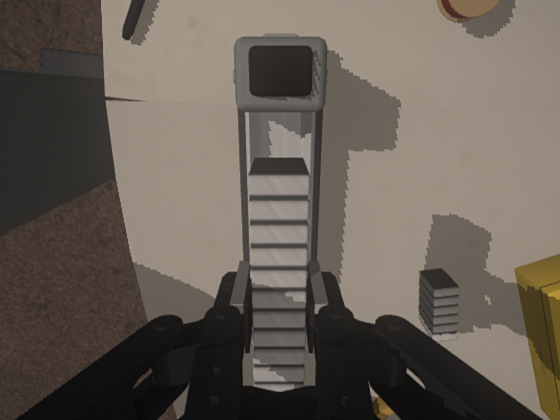

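The strip is held square, with its near-head end at rows 158–170 and its centre at column 279. The channel centre is at about column 280.5, so I'm lowering it.

```bash
python3 - <<'E'
from workcell import *;from h import *;import pickle
g=movel(W(.7,28,60),R(96),max_speed=100,guard=15)
print(g); 
if not g: g=movel(W(.7,28,36.3),R(96),max_speed=40,guard=12);print(g)
s=read_state();print(s["eef_pos"],s["ft_force"])
if s["eef_pos"][2]<39:
    open_gripper();movel(W(.7,28,60),max_speed=60);movep(W(.7,-10,330),R(96));wait(.2)
c=camera("wrist");cv2.imwrite("pics/in.png",c["image"][:,100:460]);print(read_state()["time"]);pickle.dump(c,open("d3.pkl","wb"))
C=cloud(c);m=(C[...,2]>52)&(C[...,2]<60);m[:,:230]=0;m[:,330:]=0;m[300:]=0
P=C[m];P=P[(abs(P[:,:2]@xp-511.7)<25)];print(rect(P),np.median(P[:,2]),(P[:,:2]@xp).mean()-511.7,np.percentile(P[:,:2]@yp+36.8,[1,50,99]))
E
```

```text
False
True
[510.14075701  44.79193186  35.922263  ] [-2.35975803 -1.2255573  12.22837816]
12.925
[516.6 -35.  304.7  47.8  95.6] 55.416508588141824 -0.9093559686442632 [-203.16597232   30.0202624   100.06654447]
```

View pics/in.png

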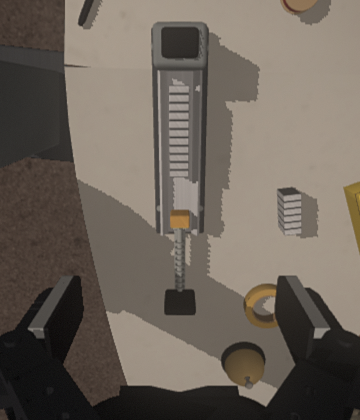

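The strip is seated in the channel (top at z 55) between head and follower, with the tab at crop (180,302). Now I'll push the rail home.

```bash
python3 - <<'E'
from workcell import *;from h import *;import pickle
clamp()
movep(W(0,-252,150),R(96));movel(W(0,-252,50),max_speed=100)
s0=read_state()["ft_force"]
g=movel(W(0,-132,50),R(96),max_speed=35,guard=24)
s=read_state();print(g,np.array(s["eef_pos"])[:2]@yp+36.8,np.array(s["ft_force"])-s0,s["time"])
wait(.3);s=read_state();print(np.array(s["eef_pos"])[:2]@yp+36.8,np.array(s["ft_force"])-s0)
movel(W(0,-200,50),max_speed=60);movel(W(0,-200,150),max_speed=120)
movep(W(0,-10,330),R(96));wait(.2)
c=camera("wrist");cv2.imwrite("pics/home.png",c["image"][:,100:460]);t=camera("top");cv2.imwrite("pics/home_t.png",cv2.resize(t["image"][225:305,240:500],None,fx=3,fy=3))
C=cloud(c);H=cv2.cvtColor(c["image"],cv2.COLOR_BGR2HSV)
def show(n,m):
    P=C[m];P=P[(abs(P[:,:2]@xp-511.7)<30)];y=P[:,:2]@yp+36.8;print(n,len(P),np.percentile(y,[1,50,99]).round(1))
roi=np.zeros(C.shape[:2],bool);roi[20:300,230:330]=1
b=(H[...,1]>130)&(H[...,0]>5)&(H[...,0]<30)
show("foll",roi&b&(C[...,2]>46)&(C[...,2]<55));show("tab/head",roi&(C[...,2]>70)&(C[...,2]<85))
Y=C[...,0]*yp[0]+C[...,1]*yp[1]+36.8
show("tab",roi&(C[...,2]>70)&(C[...,2]<85)&(Y<0));show("strip",roi&~b&(C[...,2]>52)&(C[...,2]<59)&(Y>-60)&(Y<99));print(read_state()["time"])
E
```

```text
True -142.7622079388667 [ 1.76944386 -4.21511646  2.64004401] 18.7917
-142.7544994456606 [ 0.39400277 -2.38138309  0.84090162]
foll 234 [-27.  -19.  -12.4]
tab/head 1714 [-130.1  120.   139.7]
tab 365 [-130.6 -122.4 -117.3]
strip 1862 [-8.2 48.6 97.9]
22.5083
```

View pics/home.png

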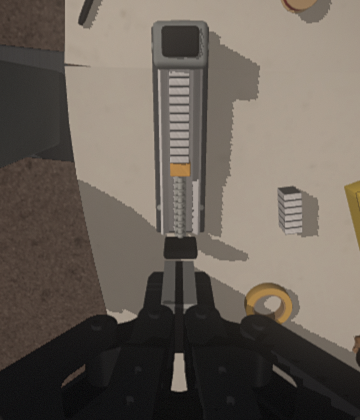

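View pics/home_t.png

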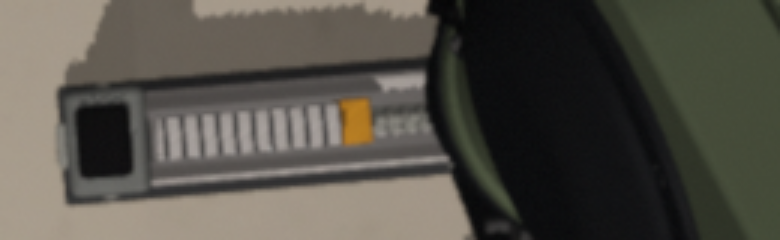

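The wrist and top views show the strip against the head, the follower against the strip (measured front y ≈ -12 to -10) and the tab at the base end (crop (180,247)). I'll do one slow confirming push to check it's at the hard stop.

```bash
python3 - <<'E'
from workcell import *;from h import *
movep(W(0,-185,130),R(96));movel(W(0,-185,50),max_speed=100)
g=movel(W(0,-132,50),R(96),max_speed=20,guard=28)
s=read_state();print(g,np.array(s["eef_pos"])[:2]@yp+36.8,s["ft_force"])
movel(W(0,-190,50),max_speed=60);movel(W(0,-190,200),max_speed=120)
wait(.3);c=camera("wrist");C=cloud(c);Y=C[...,0]*yp[0]+C[...,1]*yp[1]+36.8;X=C[...,0]*xp[0]+C[...,1]*xp[1]-511.7
m=(abs(X)<24)&(C[...,2]>70)&(C[...,2]<85)&(Y<-100)&(Y>-145);print(np.percentile(Y[m],[2,50,98]))
H=cv2.cvtColor(c["image"],cv2.COLOR_BGR2HSV);b=(H[...,1]>130)&(H[...,0]<30)&(C[...,2]>46)&(C[...,2]<55)&(abs(X)<20);print(np.percentile(Y[b],[2,50,98]),read_state()["time"])
E
```

```text
True -142.73276812972273 [ 1.53091944 -3.68373727  2.11293695]
[-131.54363461 -124.60376991 -118.22511927]Traceback (most recent call last):
  File "<stdin>", line 8, in <module>
    return _quantile_unchecked(
        a, q, axis, out, overwrite_input, method, keepdims, weights)
    return _ureduce(a,
                    func=_quantile_ureduce_func,
    ...<5 lines>...
                    overwrite_input=overwrite_input,
                    method=method)
    r = func(a, **kwargs)
    result = _quantile(arr,
                       quantiles=q,
    ...<2 lines>...
                       out=out,
                       weights=wgt)
    slices_having_nans = np.isnan(arr[-1, ...])
                                  ~~~^^^^^^^^^
IndexError: index -1 is out of bounds for axis 0 with size 0
```

The second push stopped at the same place (within 0.03 mm) under 28 N, so the rail is at its hard stop (tab centre ≈ -125), and the arm is clear.

```bash
python3 -c "
from workcell import *
print(read_state()['time'],finish_job())"
```

```text
the job is handed in; nothing more can be done
29.2083 None
```

The long strip is in the channel against the head, the rail is pushed home to its hard stop with the follower pressing on the strip, and I handed the job in at 29.2 s with the arm clear; `finish_job()` returned no verdict.

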